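Swap the canister for an empty pot on the kitchen scale and zero it

ROBOT

A 6-joint arm with a two-finger parallel gripper is mounted at the origin on the work surface. World frame = base frame: x ahead of the robot, y to its left, z up, the work surface at z = 0. Lengths are in m, angles in rad, forces in N, time in s.
With the tool pointing down it reaches from about 0.275 to 0.825 m from the base axis. Payload 5.2 kg.
Tool frame: the origin (TCP) lies at the very end of the fingers, on their centre line; the grasp point (between the pads) lies 19 mm behind it; z points along the fingers, x is the direction in which the jaws open and shut, and the axes are right-handed (so a half turn about z gives the same grasp; the last joint's range is limited). The gripper opens to 93 mm and grips with 3 to 60 N. Pads are 15 mm wide; open, the fingers measure 128 mm over their backs; the gripper's body (75 mm by 188 mm) begins 65 mm behind the grasp point.
Start: joints at [-1.338, 0.259, 1.535, -0, 1.348, -0.203], TCP at [0.232, -0.499, 0.219] pointing down, gripper open.
Joint ranges: [-3.14, 3.14], [-0.91, 2.08], [0.19, 2.58], [-1.22, 4.36], [0.22, 2.71], [-3.12, 3.12]. Speed limits (rad/s): [2.57, 2.57, 3.14, 3.14, 3.14, 3.14].

INTERFACE

Orientations are given as a unit quaternion [w, x, y, z].
In Python, from station import manip gives the robot as it stands. The module is installed in compiled form; this text tells all that it offers.
- The arm moves only by the tool jog_arm, never from a script. Its argument "moves" is a list of rows, each a list of 5 numbers: the finger opening in cm, from 0 to 9.3, then the shift along the tool's x, y, z in cm, then the turn about the tool's z in rad. In form: [[jaw, tx, ty, tz, twist], ...]. A call has 1 to 10 rows; each row shifts and turns the commanded pose from where the row before left it, along the tool's axes as they then stand; what a row does not reach is not made up. A row lasts 1/8 s, in which the tool goes at most 62.5 mm and 10.7 degrees, less where a joint would pass 70% of its speed; a pose out of reach is approached as far as the arm can. A call with a gripper value outside its range is refused whole. The fingers move at their own pace and stop on an object; "grip_force" is the grip in N (left out, the last holds). Time passes only in rows, so rows that do not move let the fingers close. It gives the time, the measured TCP pose, the force and the opening at its end, in the units of the state.
- manip.observe(): the state, without advancing time (a new reading comes with each control period).
- manip.capture(name): name is "side" or "top"; returns the picture (384x512x3 uint8, red, green, blue); there is no depth.
- manip.camera_params(name): a dict with "camera_matrix" (3x3 intrinsics, pixels), "rvec" (rotation vector, rad) and "tvec" (3), from world to camera coordinates, as OpenCV has them. Camera axes: x right, y down, z forward; pixel columns grow to the right and rows downward; lengths in m; the calibration is good to about 2 mm. A picture is of the moment at which its call begins. camera_params takes no time and is no camera call.
- manip.finish_job(): hands the job in, once; it reports no verdict.
Trained networks look in the newest picture that a camera, given by its name, has taken for a name from the list of things; names that differ only in an ending like _2 or _b are one class to them, and where a whole thing is asked for, a point or a joint stands for the part that bears it (a point fixed in the world has none). Each returns a list of dicts, best first, with "score" (0 to 1); they miss things now and then, are a little off and sometimes report something else, mostly with a low value. They report only what shows in the picture. A call takes as long as a camera call. They do not tell look-alikes from the thing itself.
- manip.recognise(camera, target): "position" ([column, row] in pixels, amid what is visible of it).
The state is a dict: "t": time; "qpos": joint angles; "dq": joint speeds; "tau": joint torques, N m; "ee_pos": TCP position; "orientation": TCP orientation; "contact_force": force on the tool from outside, world axes, zero at the start; "torque": the same for the moment, N m; "opening": finger opening in m.
Only numpy, scipy, OpenCV 4.12 (cv2) and the standard library are available. Lean on these libraries where they do the work, as an engineer would, in place of code of your own. Each camera call takes 0.05 s, during which the arm holds its last target. There are 200 camera calls.

TASK

Make the kitchen scale ready for the next portion: lift the open canister of hazelnuts off the scale by its handle, keep it upright so that nothing spills, and set it down gently so that it stands wholly on the round cork trivet. Then stand the empty white pot upright, wholly on the scale's round platform, let go of it, and only then press the scale's tare button all the way down and release it. Leave the pot that is full of nuts and everything else on the counter where they are.

Things in the scene. Friction and masses are not known exactly. Their poses are not given: they have to be found in the camera images.
- canister: Open round steel canister, 104 mm outside diameter, 100 mm high, full of hazelnuts, about 0.55 kg, standing on the scale's platform at the start. Origin: centre of its underside; z up. A rigid arched handle rises over its mouth in its own y-z plane, top of the arch 172 mm above the underside.
- canister_grip (a point): Centre of the black grip on top of the canister's arched handle, 163 mm above the canister's underside. The grip is a bar 16 mm wide (canister x), 60 mm long (canister y), 18 mm high; free space of 60 mm below it.
- scale: White kitchen scale fixed to the counter, 230 mm (its x) by 170 mm (its y), its housing's flat top 32 mm above the counter. Origin: centre of its underside on the counter. The control panel (dark display and buttons) is along its -x edge, towards the robot; the round platform is on the other side.
- platform (a point): Centre of the top face of the scale's round steel platform, 150 mm diameter, 45 mm above the counter; axes as the scale's.
- tare (a joint): Travel of the spring-loaded tare button in m: 0 released, 0.006 fully down (about 4 N); it counts as pressed above 0.004.
- tare_top (a point): Centre of the top of the tare button, a grey disc of 26 mm diameter in a black round housing on the scale's panel, the larger of the panel's two round buttons; it presses straight down.
- trivet: Flat round cork trivet fixed to the counter, 150 mm diameter, 10 mm thick. Origin: centre of its underside.
- trivet_top (a point): Centre of the trivet's top face, 10 mm above the counter.
- empty_pot: The empty one of two alike white ceramic pots: straight-sided, 62 mm outside diameter, 46 mm high, wall 4 mm, 0.15 kg. Origin: centre of its underside; z up.
- full_pot: The other white pot, same size, heaped with hazelnuts; leave it alone. Origin: centre of its underside.
- mill: Dark wooden pepper mill, 56 mm diameter, 140 mm high, a bystander. Origin: centre of its underside.
- jar: Glass jar with a steel cap, 60 mm diameter, 85 mm high, a bystander. Origin: centre of its underside.
- spatula: Spatula lying flat on the counter at the right, a bystander. Origin near its middle, x along it.
Not all that is in view belongs to the job. Leave any purple or red look-alike of the empty_pot alone.

How it is judged:
By the outcome, as a careful person would: the job done as asked, in the order asked, and still so for the second after the job is handed in, with the robot touching nothing.
It also fails if it takes over 67 s, if anything falls off the work surface, if the arm or the gripper's body presses on something with over 40 N, if the wrist force passes 120 N, or if a joint passes its speed limit or range.

## Working session

There is one attempt and no reset: what is moved stays moved. The work goes in short steps, Python scripts to look and compute and a tool call to move; the robot and the scene stay as the last step left them, time stands still between calls to the robot, and variables do not carry over. Pictures are saved under pics/ and viewed, about 8 in all and at most 12, crops included, and the job is handed in when it is done.

Besides the shell and the picture viewer there is one more tool, called after "Call:" as name([rows], argument=value, ...), one row to a line, values as JSON. jog_arm: Moves the arm, as the interface text tells. Its arguments: {"type":"object","properties":{"moves":{"type":"array","items":{"type":"array","items":{"type":"number"}}},"grip_force":{"type":"number"}},"required":["moves"]}

```bash
mkdir -p pics
cat > h.py <<'E'
from station import manip
import numpy as np, cv2
def ray(cam,px):
    p=manip.camera_params(cam);K=np.array(p["camera_matrix"],float);R=cv2.Rodrigues(np.array(p["rvec"],float))[0];t=np.array(p["tvec"],float).ravel()
    u=cv2.undistortPoints(np.array([[px]],float),K,None).ravel()
    return -R.T@t, R.T@np.array([u[0],u[1],1.])
def onz(cam,px,z):
    c,d=ray(cam,px); return c+d*(z-c[2])/d[2]
def proj(cam,P):
    p=manip.camera_params(cam)
    return cv2.projectPoints(np.array(P,float).reshape(-1,1,3),np.array(p["rvec"],float),np.array(p["tvec"],float),np.array(p["camera_matrix"],float),None)[0].reshape(-1,2)
def tri(pa,pb):
    (a,d),(b,e)=ray("top",pa),ray("side",pb)
    s=np.linalg.lstsq(np.c_[d,-e],b-a,rcond=None)[0]
    return (a+d*s[0]+b+e*s[1])/2, np.linalg.norm(a+d*s[0]-b-e*s[1])
def save(cam,name,crop=None,f=1):
    im=manip.capture(cam)
    if crop: x0,y0,x1,y1=crop; im=im[y0:y1,x0:x1]
    cv2.imwrite("pics/"+name,cv2.resize(im,None,fx=f,fy=f,interpolation=cv2.INTER_CUBIC)[:,:,::-1])
E
python3 - <<'E'
from h import *
np.set_printoptions(precision=3,suppress=True)
a=manip.capture("top");b=manip.capture("side")
cv2.imwrite("pics/t0.png",cv2.resize(a,(800,600))[:,:,::-1]);cv2.imwrite("pics/s0.png",cv2.resize(b,(800,600))[:,:,::-1])
for c in ("top","side"):
    print(c,ray(c,(256,192)))
    for n in "canister canister_grip tare_top scale trivet empty_pot full_pot mill jar".split():
        r=manip.recognise(c,n); print(n,[(np.round(q["position"]).tolist(),round(q["score"],2)) for q in r[:4]])
s=manip.observe();print(s["ee_pos"],s["orientation"],s["t"])
E
```

```text
top (array([ 0.361, -0.054,  1.462]), array([ 0.092, -0.02 , -0.996]))
canister [([225.0, 161.0], 0.77)]
canister_grip [([224.0, 160.0], 0.64)]
tare_top [([372.0, 163.0], 0.6), ([175.0, 239.0], 0.43)]
scale [([225.0, 182.0], 0.88)]
trivet [([320.0, 206.0], 0.96)]
empty_pot [([331.0, 270.0], 0.9), ([297.0, 141.0], 0.78), ([331.0, 113.0], 0.73), ([329.0, 150.0], 0.66)]
full_pot [([147.0, 180.0], 0.68), ([321.0, 208.0], 0.37)]
mill [([178.0, 114.0], 0.91)]
jar [([173.0, 240.0], 0.59)]
side (array([0.356, 0.705, 0.858]), array([ 0.147, -0.702, -0.697]))
canister [([227.0, 207.0], 0.87)]
canister_grip [([224.0, 205.0], 0.71), ([293.0, 172.0], 0.55)]
tare_top [([263.0, 137.0], 0.57), ([269.0, 222.0], 0.51)]
scale [([248.0, 235.0], 0.7), ([292.0, 172.0], 0.49)]
trivet [([294.0, 171.0], 0.59)]
empty_pot [([203.0, 143.0], 0.76), ([243.0, 152.0], 0.6), ([223.0, 168.0], 0.51), ([248.0, 236.0], 0.43)]
full_pot [([216.0, 308.0], 0.72)]
mill [([269.0, 223.0], 0.61), ([153.0, 246.0], 0.6)]
jar [([305.0, 285.0], 0.81)]
[ 0.232 -0.499  0.219] [-0.     0.843 -0.538 -0.   ] 1.0
```

View pics/t0.png

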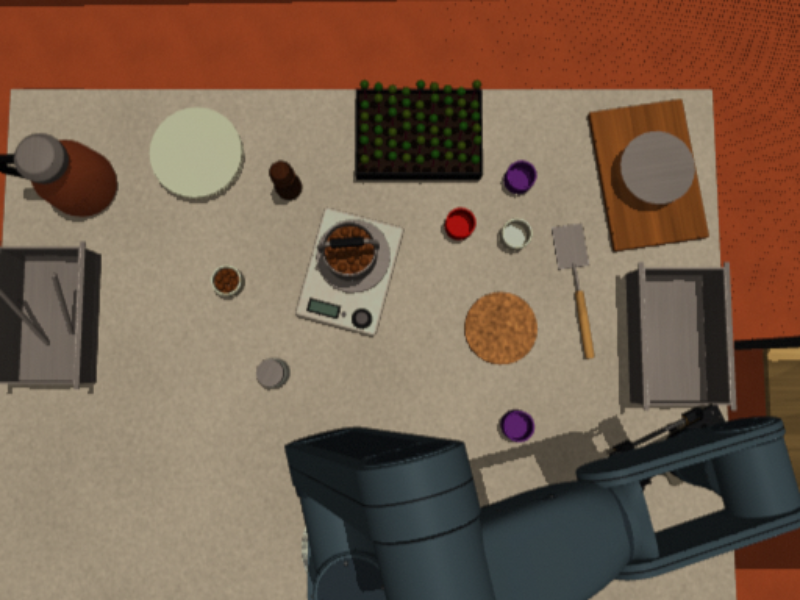

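View pics/s0.png

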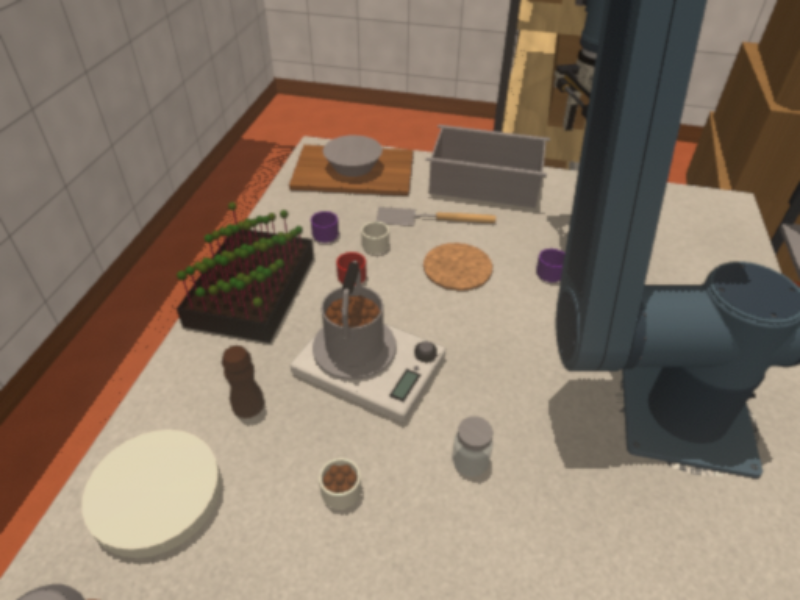

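The top view (800x600) shows the scale at (350,270), with the canister on its platform and the handle grip at (347,242). The tare button is at (361,317), the larger button beside the display, and the trivet is at (501,327). There are four empty-pot candidates: white (515,235), red (460,224), purple (520,177) and purple (517,425). Only the white one fits. The nut-filled white pot at (227,281) is the full_pot. I'll confirm in one enlarged crop.

Run:
```python
from h import *
np.set_printoptions(precision=4,suppress=True)
save("top","t1.png",(185,125,375,240),4)
for n,p,z in [("canister rim",(225,161),.145),("grip",(222,155),.208),("tare",(231,203),.035),("trivet",(501/1.5625,327/1.5625),.01),("pot",(515/1.5625,234/1.5625),.046),("red",(460/1.5625,224/1.5625),.046)]:
    print(n,onz("top",p,z))
print(tri((222,155),(224,178)))
```

```text
canister rim [0.5733 0.0106 0.145 ]
grip [0.5801 0.016  0.208 ]
tare [ 0.4574 -0.0038  0.035 ]
trivet [ 0.4394 -0.2896  0.01  ]
pot [ 0.6257 -0.3149  0.046 ]
red [ 0.646  -0.2038  0.046 ]
(array([0.5822, 0.0164, 0.2044]), np.float64(0.002878027270578864))
```

View pics/t1.png

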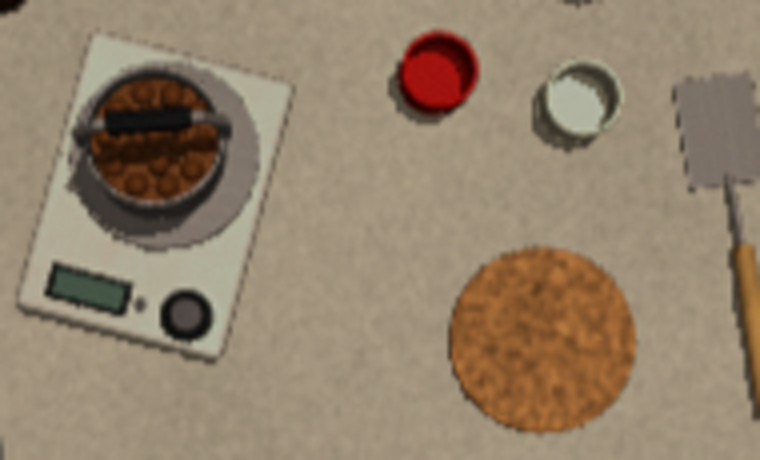

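The crop confirms an empty white pot at crop (582,98), with a solid red look-alike at (438,73). The canister grip is at (149,121), running along the handle. The tare button is at (185,315) and the trivet centre at (542,340).

Run:
```python
from h import *
np.set_printoptions(precision=4,suppress=True)
f=lambda p:((p[0]+.5)/4-.5+185,(p[1]+.5)/4-.5+125)
P={}
for n,p,z in [("grip",(149,121),.217),("gL",(107,125),.217),("gR",(190,117),.217),("rim",(154,140),.145),("trivet",(542,340),.01),("pot",(583,98),.046),("tare",(185,315),.04),("plat",(164,155),.045),("c1",(94,34),.032),("c2",(294,87),.032),("c3",(216,357),.032),("c4",(19,303),.032),("red",(438,72),.046)]:
    P[n]=onz("top",f(p),z);print(n,P[n])
print("grip yaw",np.arctan2(*(P["gL"]-P["gR"])[[1,0]]),np.linalg.norm(P["gL"]-P["gR"]))
e=P["c1"]-P["c4"];e2=P["c2"]-P["c3"];print("scale",np.arctan2(e[1],e[0]),np.arctan2(e2[1],e2[0]),np.linalg.norm(e),np.linalg.norm(P["c1"]-P["c2"]),(P["c1"]+P["c2"]+P["c3"]+P["c4"])/4)
s=manip.observe();from scipy.spatial.transform import Rotation as R
q=s["orientation"];M=R.from_quat([q[1],q[2],q[3],q[0]]).as_matrix();print(M,s["t"])
```

```text
grip [0.5789 0.0158 0.217 ]
gL [0.576  0.0449 0.217 ]
gR [ 0.5817 -0.0126  0.217 ]
rim [0.5774 0.0161 0.145 ]
trivet [ 0.4383 -0.288   0.01  ]
pot [ 0.6277 -0.3174  0.046 ]
tare [ 0.4559 -0.0036  0.04  ]
plat [0.5819 0.0135 0.045 ]
c1 [0.6817 0.0707 0.032 ]
c2 [ 0.6389 -0.0894  0.032 ]
c3 [ 0.4234 -0.0278  0.032 ]
c4 [0.4657 0.1277 0.032 ]
red [ 0.6484 -0.203   0.046 ]
grip yaw 1.6696817920651905 0.057817015268557835
scale -0.25792741910601025 -0.2782549135060329 0.22335658983807524 0.16572396503717662 [0.5524 0.0203 0.032 ]
[[ 0.4221 -0.9065  0.    ]
 [-0.9065 -0.4221 -0.    ]
 [ 0.      0.     -1.    ]] 1.05
```

Call:
jog_arm([
  [9.3, 0, 0, -1, -0.1764],
  [9.3, 0, 0, -1, -0.1764],
  [9.3, 0, 0, -1, -0.1764],
  [9.3, 0, 0, -1, -0.1764],
  [9.3, 0, 0, -1, -0.1764],
  [9.3, 0, 0, -1, -0.1764],
  [9.3, 0, 0, -1, -0.1764],
  [9.3, 0, 0, 0, 0],
])

```text
t: 2.05
ee_pos: [0.2323, -0.499, 0.2894]
orientation: [0.001, 0.999, 0.049, 0.0]
contact_force: [0.6, 0.7, -0.1]
opening: 0.093
```

Call:
jog_arm([
  [9.3, 3.6, -4.3, 0, 0],
  [9.3, 3.6, -4.3, 0, 0],
  [9.3, 3.6, -4.3, 0, 0],
  [9.3, 3.6, -4.3, 0, 0],
  [9.3, 3.6, -4.3, 0, 0],
  [9.3, 3.6, -4.3, 0, 0],
  [9.3, 3.6, -4.3, 0, 0],
  [9.3, 3.6, -4.3, 0, 0],
  [9.3, 3.6, -4.3, 0, 0],
  [9.3, 3.6, -4.3, 0, 0],
])

```text
t: 3.3
ee_pos: [0.5482, -0.0331, 0.2882]
orientation: [0.0, 0.999, 0.048, -0.0]
contact_force: [0.2, -2.0, -0.4]
opening: 0.0928
```

```bash
cat >> h.py <<'E'
def go(x,y,z,yaw=None):
    s=manip.observe();q=s["orientation"]
    from scipy.spatial.transform import Rotation as R
    M=R.from_quat([q[1],q[2],q[3],q[0]]).as_matrix();y0=np.arctan2(M[1,0],M[0,0])
    d=M.T@(np.array([x,y,z])-s["ee_pos"])*100
    print("t",s["t"],"pos",np.round(s["ee_pos"],4),"yaw",round(y0,3),"tilt",np.round(M[2],3),"F",np.round(s["contact_force"],1),"op",round(s["opening"],4),"q",np.round(s["qpos"],2))
    print("shift cm",np.round(d,2),"twist",None if yaw is None else round(y0-yaw,3))
E
python3 -c "
from h import *
go(.578,.016,.189,.10)"
```

```text
t 3.3 pos [ 0.5482 -0.0331  0.2882] yaw 0.095 tilt [-0.  0. -1.] F [ 0.2 -2.  -0.4] op 0.0928 q [-0.26  0.22  1.42 -0.    1.51 -0.36]
shift cm [ 3.43 -4.61  9.92] twist -0.005
```

Call:
jog_arm([
  [9.3, 1.7, -2.3, 0, 0],
  [9.3, 1.7, -2.3, 0, 0],
  [9.3, 0, 0, 3, 0],
  [9.3, 0, 0, 2, 0],
  [9.3, 0, 0, 0, 0],
])

```text
t: 3.92
ee_pos: [0.5755, 0.0146, 0.2364]
orientation: [-0.0, 0.999, 0.048, -0.002]
contact_force: [0.3, -0.3, -0.4]
opening: 0.0928
```

```bash
python3 -c "
from h import *
go(.578,.016,.189,.10)
save('side','s1.png',(150,110,300,260),4)
print(proj('side',[[.578,.016,.208]]))
"
```

```text
t 3.925 pos [0.5755 0.0146 0.2364] yaw 0.097 tilt [-0.004 -0.001 -1.   ] F [ 0.3 -0.3 -0.4] op 0.0928 q [-0.17  0.3   1.44 -0.    1.41 -0.27]
shift cm [ 0.28 -0.11  4.74] twist -0.003
[[226.1506909  177.19786977]]
```

View pics/s1.png

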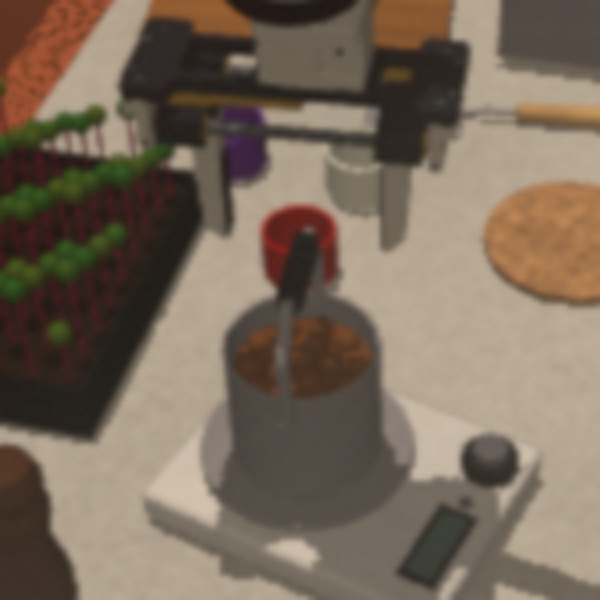

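The side crop shows open jaws straddling the black grip at crop (298,268), which matches the projected point. The tare button stands up as a round housing at (489,458). I'm descending and gripping.

Call:
jog_arm([
  [9.3, 0.2, -0.1, 1.6, 0],
  [9.3, 0, 0, 1.6, 0],
  [9.3, 0, 0, 1.5, 0],
  [9.3, 0, 0, 0, 0],
  [5, 0, 0, 0, 0],
  [2.5, 0, 0, 0, 0],
  [2, 0, 0, 0, 0],
  [1, 0, 0, 0, 0],
  [1, 0, 0, 0, 0],
  [1, 0, 0, 0, 0],
], grip_force=30)

```text
t: 5.22
ee_pos: [0.5787, 0.0155, 0.1917]
orientation: [0.0, 0.999, 0.05, 0.0]
contact_force: [-0.4, -0.2, 0.2]
opening: 0.0374
```

```bash
python3 -c "
from h import *
go(.578,.016,.189,.10)
print(tri((185.5/4-.5+185,315.5/4-.5+125),(150+489.5/4-.5,110+448.5/4-.5)))
"
```

```text
t 5.225 pos [0.5787 0.0155 0.1917] yaw 0.1 tilt [ 0.  0. -1.] F [-0.4 -0.2  0.2] op 0.0374 q [-0.17  0.33  1.51 -0.    1.31 -0.27]
shift cm [-0.07 -0.06  0.27] twist -0.0
(array([ 0.45698431, -0.00377855,  0.04963457]), np.float64(0.003429201769101351))
```

Call:
jog_arm([
  [1, 0, 0, 0.3, 0],
  [1, 0, 0, 0, 0],
  [1, 0, 0, 0, 0],
  [1, 0, 0, 0, 0],
  [1, 0, 0, 0, 0],
  [1, 0, 0, 0, 0],
])

```text
t: 5.98
ee_pos: [0.5783, 0.0155, 0.1882]
orientation: [-0.0, 0.999, 0.05, -0.001]
contact_force: [0.5, 0.3, -3.5]
opening: 0.016
```

Call:
jog_arm([
  [1, 0, 0, 0, 0],
  [1, 0, 0, -0.3, 0],
  [1, 0, 0, -0.7, 0],
  [1, 0, 0, -1, 0],
  [1, 0, 0, -1.5, 0],
  [1, 0, 0, -1.5, 0],
  [1, 0, 0, -1.5, 0],
  [1, 0, 0, -1, 0],
  [1, 0, 0, -0.5, 0],
  [1, 0, 0, 0, 0],
], grip_force=45)

```text
t: 7.22
ee_pos: [0.5787, 0.0155, 0.2688]
orientation: [0.0, 0.999, 0.05, 0.0]
contact_force: [0.3, 0.4, -3.8]
opening: 0.0159
```

```bash
python3 -c "
from h import *
go(.4383,-.288,.164,.10)
"
```

```text
t 7.225 pos [0.5787 0.0155 0.2688] yaw 0.1 tilt [ 0.  0. -1.] F [ 0.3  0.4 -3.8] op 0.0159 q [-0.17  0.28  1.38 -0.    1.48 -0.27]
shift cm [-17.    28.8   10.48] twist -0.0
```

Call:
jog_arm([
  [1, -0.5, 0.85, 0, 0],
  [1, -1, 1.7, 0, 0],
  [1, -1.5, 2.6, 0, 0],
  [1, -1.5, 2.6, 0, 0],
  [1, -1.5, 2.6, 0, 0],
  [1, -1.5, 2.6, 0, 0],
  [1, -1.5, 2.6, 0, 0],
  [1, -1.5, 2.6, 0, 0],
  [1, -1.5, 2.6, 0, 0],
  [1, -1.5, 2.6, 0, 0],
])

```text
t: 8.48
ee_pos: [0.466, -0.232, 0.2685]
orientation: [0.0, 0.999, 0.049, -0.0]
contact_force: [-0.5, -1.7, -3.5]
opening: 0.016
```

Call:
jog_arm([
  [1, -1.5, 2.5, 0, 0],
  [1, -1.1, 1.75, 0, 0],
  [1, -0.6, 0.9, 0, 0],
  [1, -0.3, 0.3, 0, 0],
  [1, 0, 0, 2, 0],
  [1, 0, 0, 2, 0],
  [1, 0, 0, 2, 0],
  [1, 0, 0, 1.5, 0],
  [1, 0, 0, 0.5, 0],
  [1, 0, 0, 0, 0],
])

```text
t: 9.72
ee_pos: [0.4384, -0.2879, 0.1887]
orientation: [-0.0, 0.999, 0.05, -0.0]
contact_force: [-0.1, -0.2, -3.4]
opening: 0.0161
```

```bash
python3 -c "
from h import *
go(.4383,-.288,.164,.10)
save('side','s2.png',(190,60,390,210),4)
print(proj('side',[[.4383,-.288,.01]]))
"
```

```text
t 9.725 pos [ 0.4384 -0.2879  0.1887] yaw 0.1 tilt [-0. -0. -1.] F [-0.1 -0.2 -3.4] op 0.0161 q [-0.79  0.24  1.64  0.    1.26 -0.89]
shift cm [-0.01  0.01  2.47] twist 0.0
[[293.2836256  168.49031653]]
```

View pics/s2.png

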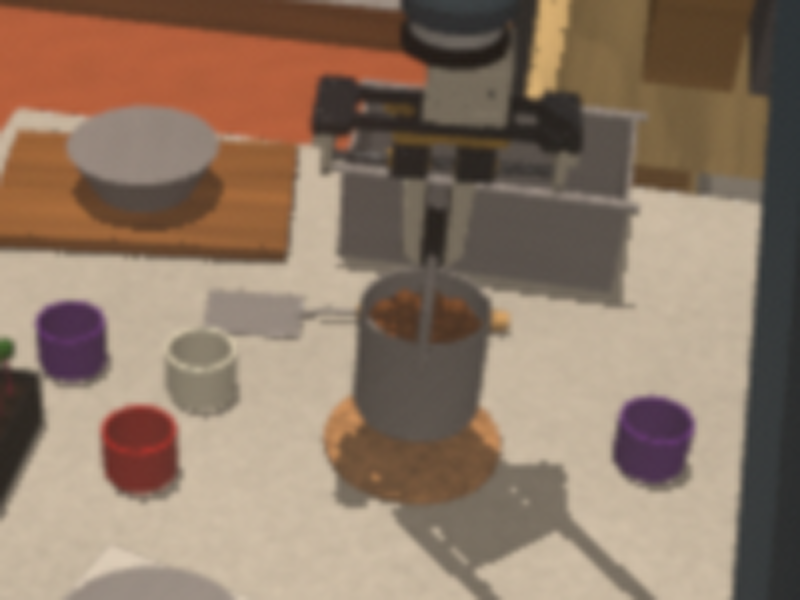

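The canister hangs upright about 35 mm above the trivet, centred on it at crop (415,440), with the nuts still inside. I'm lowering it gently.

Call:
jog_arm([
  [1, 0, 0, 1, 0],
  [1, 0, 0, 1, 0],
  [1, 0, 0, 0.7, 0],
  [1, 0, 0, 0.3, 0],
  [1, 0, 0, 0.2, 0],
  [1, 0, 0, 0.1, 0],
  [1, 0, 0, 0.1, 0],
  [1, 0, 0, 0, 0],
])

```text
t: 10.78
ee_pos: [0.4383, -0.2881, 0.1547]
orientation: [0.0, 0.999, 0.05, 0.0]
contact_force: [0.5, 0.3, -3.8]
opening: 0.0158
```

Call:
jog_arm([
  [1, 0, 0, 0.1, 0],
  [1, 0, 0, 0.05, 0],
  [1, 0, 0, 0, 0],
])

```text
t: 11.15
ee_pos: [0.4383, -0.288, 0.1532]
orientation: [0.0, 0.999, 0.05, 0.0]
contact_force: [0.3, -0.4, -3.9]
opening: 0.0155
```

Call:
jog_arm([
  [1, 0, 0, 0.05, 0],
  [1, 0, 0, 0.05, 0],
  [1, 0, 0, 0, 0],
])

```text
t: 11.52
ee_pos: [0.4388, -0.2883, 0.1531]
orientation: [0.001, 0.999, 0.05, 0.001]
contact_force: [0.9, 2.4, 5.8]
opening: 0.0157
```

Call:
jog_arm([
  [1, 0, 0, 0.05, 0],
  [1, 0, 0, 0.05, 0],
  [1, 0, 0, 0, 0],
])

```text
t: 11.9
ee_pos: [0.4393, -0.2883, 0.1529]
orientation: [0.001, 0.999, 0.05, 0.001]
contact_force: [0.6, 3.0, 10.6]
opening: 0.0155
```

Contact made. I'll relax the pressure, open and rise.

Call:
jog_arm([
  [1, 0, 0, -0.1, 0],
  [1, 0, 0, 0, 0],
  [3, 0, 0, 0, 0],
  [5, 0, 0, 0, 0],
  [7, 0, 0, 0, 0],
  [7, 0, 0, 0, 0],
  [7, 0, 0, 0, 0],
  [7, 0, 0, 0, 0],
  [7, 0, 0, 0, 0],
], grip_force=15)

```text
t: 13.02
ee_pos: [0.4382, -0.288, 0.1522]
orientation: [0.0, 0.999, 0.05, -0.0]
contact_force: [0.0, 0.1, 0.1]
opening: 0.0699
```

Call:
jog_arm([
  [9.3, 0, 0, -1, 0],
  [9.3, 0, 0, -2, 0],
  [9.3, 0, 0, -3, 0],
  [9.3, 0, 0, -3, 0],
  [9.3, 0, 0, -2, 0],
  [9.3, 0, 0, 0, 0],
])

```text
t: 13.78
ee_pos: [0.439, -0.2888, 0.2644]
orientation: [0.002, 0.999, 0.05, 0.002]
contact_force: [0.4, 0.7, -0.3]
opening: 0.0929
```

```bash
python3 -c "
from h import *
go(.6277,-.3174,.13,-.47)
save('top','t2.png',(245,95,395,235),4)
print(proj('top',[[.6277,-.3174,.046],[.4383,-.288,.01]]))
"
```

```text
t 13.775 pos [ 0.439  -0.2888  0.2644] yaw 0.1 tilt [ 0.003  0.004 -1.   ] F [ 0.4  0.7 -0.3] op 0.0929 q [-0.79  0.18  1.52  0.    1.43 -0.89]
shift cm [18.45  4.68 13.51] twist 0.57
[[330.37237249 149.1320618 ]
 [320.13204186 209.62519575]]
```

View pics/t2.png

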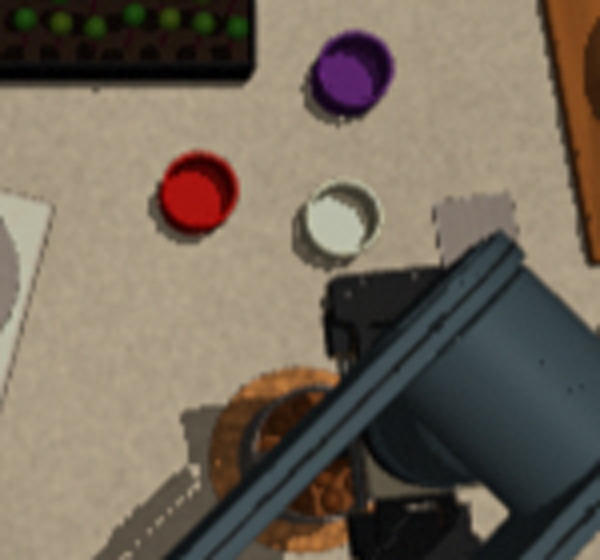

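The top crop shows the white pot empty and unmoved, with its rim centred at crop (342,216) as predicted. The canister stands inside the trivet. I'm moving over the pot.

Call:
jog_arm([
  [9.3, 3, 0.8, 0, 0],
  [9.3, 5, 1.2, 0, 0],
  [9.3, 5, 1.3, 0, 0],
  [9.3, 4, 1, 0, 0],
  [9.3, 1.45, 0.4, 0, 0],
  [9.3, 0, 0, 5, 0],
  [9.3, 0, 0, 5, 0],
  [9.3, 0, 0, 5, 0],
  [9.3, 0, 0, 2, 0],
  [9.3, 0, 0, 0, 0],
])

```text
t: 15.08
ee_pos: [0.6245, -0.315, 0.0882]
orientation: [-0.002, 0.999, 0.05, -0.003]
contact_force: [0.8, 0.4, -0.6]
opening: 0.0928
```

```bash
python3 -c "
from h import *
go(.6277,-.3174,.012,.1)
save('side','s3.png',(180,60,340,180),5)
print(proj('side',[[.6277,-.3174,.046]]))
"
```

```text
t 15.075 pos [ 0.6245 -0.315   0.0882] yaw 0.1 tilt [-0.005 -0.005 -1.   ] F [ 0.8  0.4 -0.6] op 0.0928 q [-0.63  0.62  1.29 -0.    1.23 -0.73]
shift cm [0.34 0.31 7.62] twist -0.0
[[240.58536031 146.66580105]]
```

View pics/s3.png

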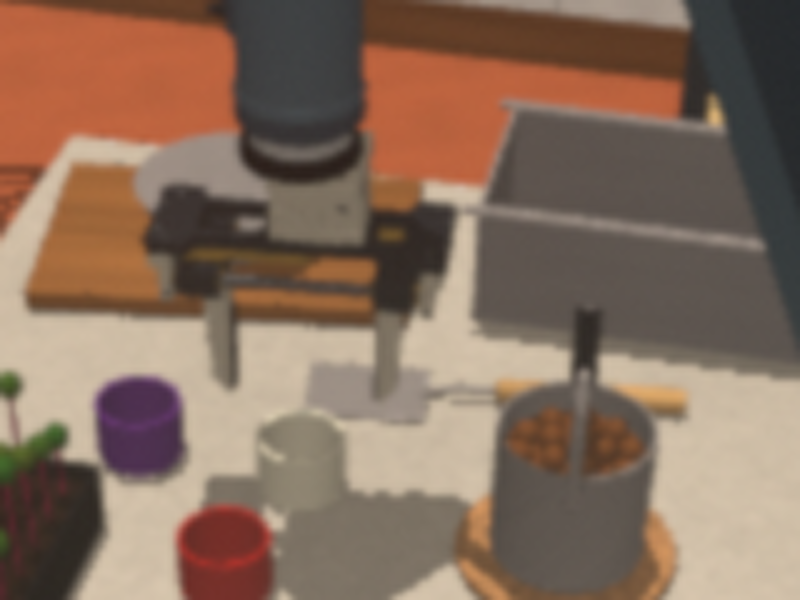

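The canister stands upright on the trivet. The open fingers are above the pot, whose rim at crop (302,437) matches the prediction. I'm descending partway and re-checking.

Call:
jog_arm([
  [9.3, 0, 0, 1.5, 0],
  [9.3, 0, 0, 0, 0],
  [9.3, 0, 0, 0, 0],
])

```text
t: 15.5
ee_pos: [0.6267, -0.3165, 0.0777]
orientation: [0.0, 0.999, 0.05, 0.0]
contact_force: [-0.6, 0.5, -0.6]
opening: 0.0935
```

```bash
python3 -c "
from h import *
go(.6277,-.3174,.012,.1)
"
```

```text
t 15.5 pos [ 0.6267 -0.3165  0.0777] yaw 0.1 tilt [ 0.001  0.001 -1.   ] F [-0.6  0.5 -0.6] op 0.0935 q [-0.63  0.63  1.3  -0.    1.21 -0.73]
shift cm [0.08 0.09 6.57] twist -0.0
```

Call:
jog_arm([
  [9.3, 0.1, 0.1, 2, 0],
  [9.3, 0, 0, 2, 0],
  [9.3, 0, 0, 1.5, 0],
  [9.3, 0, 0, 1, 0],
  [9.3, 0, 0, 0, 0],
  [7.5, 0, 0, 0, 0],
  [6.8, 0, 0, 0, 0],
  [6, 0, 0, 0, 0],
  [5, 0, 0, 0, 0],
  [5, 0, 0, 0, 0],
], grip_force=12)

```text
t: 16.75
ee_pos: [0.628, -0.3175, 0.0128]
orientation: [0.0, 0.999, 0.05, 0.001]
contact_force: [0.3, 0.6, 2.8]
opening: 0.0626
```

Call:
jog_arm([
  [5, 0, 0, 0, 0],
  [5, 0, 0, 0, 0],
  [5, 0, 0, 0, 0],
])

```text
t: 17.12
ee_pos: [0.628, -0.3175, 0.0127]
orientation: [0.0, 0.999, 0.05, 0.0]
contact_force: [0.2, 0.6, 4.3]
opening: 0.0627
```

Call:
jog_arm([
  [5, 0, 0, 0, 0],
  [5, 0, 0, 0, 0],
  [5, 0, 0, -0.5, 0],
  [5, 0, 0, -1.5, 0],
  [5, 0, 0, -3, 0],
  [5, 0, 0, -3, 0],
  [5, 0, 0, -3, 0],
  [5, 0, 0, -1.5, 0],
  [5, 0, 0, 0, 0],
], grip_force=25)

```text
t: 18.25
ee_pos: [0.6281, -0.3177, 0.1385]
orientation: [0.001, 0.999, 0.05, 0.001]
contact_force: [-0.5, -0.1, -1.3]
opening: 0.0626
```

```bash
python3 -c "
from h import *
go(.582,.013,.0577,.1)
"
```

```text
t 18.25 pos [ 0.6281 -0.3177  0.1385] yaw 0.1 tilt [ 0.002  0.002 -1.   ] F [-0.5 -0.1 -1.3] op 0.0626 q [-0.63  0.59  1.23 -0.    1.32 -0.73]
shift cm [ -1.3  -33.38   8.03] twist -0.0
```

Call:
jog_arm([
  [5, -0.1, -1.5, 0, 0],
  [5, -0.1, -3, 0, 0],
  [5, -0.2, -4, 0, 0],
  [5, -0.2, -5, 0, 0],
  [5, -0.2, -5, 0, 0],
  [5, -0.2, -5, 0, 0],
  [5, -0.1, -4, 0, 0],
  [5, -0.1, -3.5, 0, 0],
  [5, -0.1, -1.8, 0, 0],
  [5, 0, -0.6, 0, 0],
])

```text
t: 19.5
ee_pos: [0.5806, 0.0148, 0.1365]
orientation: [-0.0, 0.999, 0.051, -0.001]
contact_force: [0.3, 0.2, -1.3]
opening: 0.0627
```

Call:
jog_arm([
  [5, 0, 0, 2, 0],
  [5, 0, 0, 2, 0],
  [5, 0, 0, 1.5, 0],
  [5, 0, 0, 0, 0],
  [5, 0, 0, 0, 0],
])

```text
t: 20.12
ee_pos: [0.5819, 0.0133, 0.0826]
orientation: [0.0, 0.999, 0.05, 0.0]
contact_force: [-0.8, -0.1, -0.5]
opening: 0.0625
```

```bash
python3 -c "
from h import *
go(.582,.013,.0577,.1)
save('side','s4.png',(150,120,310,260),4)
print(proj('side',[[.582,.013,.045],[.582,.013,.075]]))
"
```

```text
t 20.125 pos [0.5819 0.0133 0.0826] yaw 0.099 tilt [ 0.001  0.    -1.   ] F [-0.8 -0.1 -0.5] op 0.0625 q [-0.17  0.44  1.63 -0.    1.07 -0.27]
shift cm [0.   0.03 2.49] twist -0.001
[[227.41882129 219.56298727]
 [227.0015468  212.26321159]]
```

View pics/s4.png

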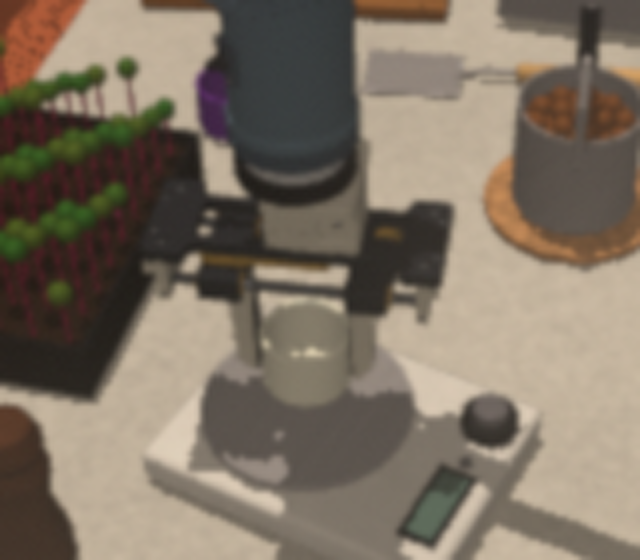

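The pot is held upright above the middle of the platform, at crop (305,355) over the platform at (308,410). I'm lowering it.

Call:
jog_arm([
  [5, 0, 0, 1, 0],
  [5, 0, 0, 0.7, 0],
  [5, 0, 0, 0.4, 0],
  [5, 0, 0, 0.2, 0],
  [5, 0, 0, 0.1, 0],
  [5, 0, 0, 0, 0],
])

```text
t: 20.92
ee_pos: [0.5815, 0.0138, 0.0582]
orientation: [0.0, 0.999, 0.05, 0.0]
contact_force: [-0.3, 0.5, -1.4]
opening: 0.0626
```

Call:
jog_arm([
  [5, 0, 0, 0.1, 0],
  [5, 0, 0, 0.05, 0],
  [5, 0, 0, 0, 0],
])

```text
t: 21.3
ee_pos: [0.5817, 0.0137, 0.0577]
orientation: [0.0, 0.999, 0.05, 0.001]
contact_force: [-2.2, 0.8, 5.8]
opening: 0.0623
```

Call:
jog_arm([
  [5, 0, 0, -0.05, 0],
  [7, 0, 0, 0, 0],
  [9, 0, 0, 0, 0],
  [9.3, 0, 0, 0, 0],
  [9.3, 0, 0, 0, 0],
  [9.3, 0, 0, 0, 0],
  [9.3, 0, 0, -1.5, 0],
  [9.3, 0, 0, -3, 0],
  [9.3, 0, 0, -3, 0],
  [9.3, 0, 0, -2, 0],
])

```text
t: 22.55
ee_pos: [0.5822, 0.0136, 0.155]
orientation: [0.0, 0.999, 0.05, 0.001]
contact_force: [-0.7, 0.6, 0.0]
opening: 0.093
```

Call:
jog_arm([
  [0, -2, 0, 0, 0],
  [0, -3.5, 0.5, 0, 0],
  [0, -3.5, 0.5, 0, 0],
  [0, -2.5, 0, 0, 0],
  [0, 0, 0, 0, 0],
  [0, 0, 0, 0, 0],
  [0, 0, 0, 0, 0],
])

```text
t: 23.42
ee_pos: [0.4691, -0.0077, 0.1525]
orientation: [0.0, 0.999, 0.05, 0.001]
contact_force: [0.1, 0.5, 0.0]
opening: 0.0276
```

```bash
python3 -c "
from h import *
save('side','s5.png',(150,120,310,260),4)
go(.4565,-.0037,.07,.1)
for c in ('top','side'):
  manip.capture(c);print(c,[(np.round(q['position'],1).tolist(),round(q['score'],2)) for q in manip.recognise(c,'tare_top')])
print(proj('side',[[.4565,-.0037,.047],[.582,.0135,.091]]))
"
```

```text
t 23.475 pos [ 0.4688 -0.0077  0.1523] yaw 0.1 tilt [ 0.001  0.    -1.   ] F [ 0.2  0.3 -0.3] op 0.0234 q [-0.25  0.17  1.82  0.    1.15 -0.36]
shift cm [-1.19 -0.52  8.23] twist 0.0
top []
side [([269.6, 221.5], 0.54), ([297.6, 144.5], 0.28)]
[[272.61141442 222.40952059]
 [226.7224016  208.38350927]]
```

View pics/s5.png

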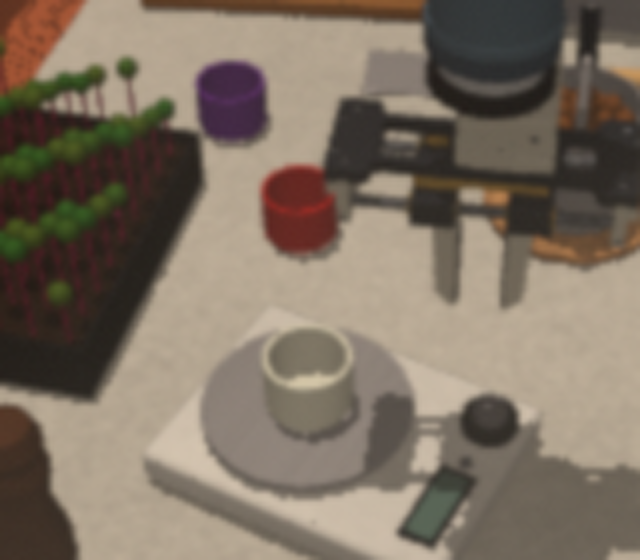

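The pot stands upright and released on the platform at crop (308,378). The tare top at (489,408) matches my estimate. The closed fingers may be wider than the button, so I'll press with the +x fingertip alone, jaws at 4 cm and offset 2.75 cm.

Call:
jog_arm([
  [4, -2, -0.25, 0, 0],
  [4, -1.95, -0.3, 0, 0],
  [4, 0, 0, 3, 0],
  [4, 0, 0, 3, 0],
  [4, 0, 0, 2, 0],
  [4, 0, 0, 0, 0],
  [4, 0, 0, 0, 0],
  [4, 0, 0, 0, 0],
])

```text
t: 24.68
ee_pos: [0.4289, -0.0063, 0.0731]
orientation: [0.0, 0.999, 0.05, 0.001]
contact_force: [-0.1, -0.5, 0.3]
opening: 0.0398
```

```bash
python3 -c "
from h import *
save('side','s6.png',(220,160,320,260),6)
go(.4291,-.0064,.05,.1)
"
```

```text
t 24.725 pos [ 0.4288 -0.0063  0.073 ] yaw 0.1 tilt [ 0.002  0.001 -1.   ] F [-0.4 -0.7  0.6] op 0.0396 q [-0.28  0.21  2.01  0.    0.92 -0.38]
shift cm [0.02 0.02 2.3 ] twist -0.0
```

View pics/s6.png

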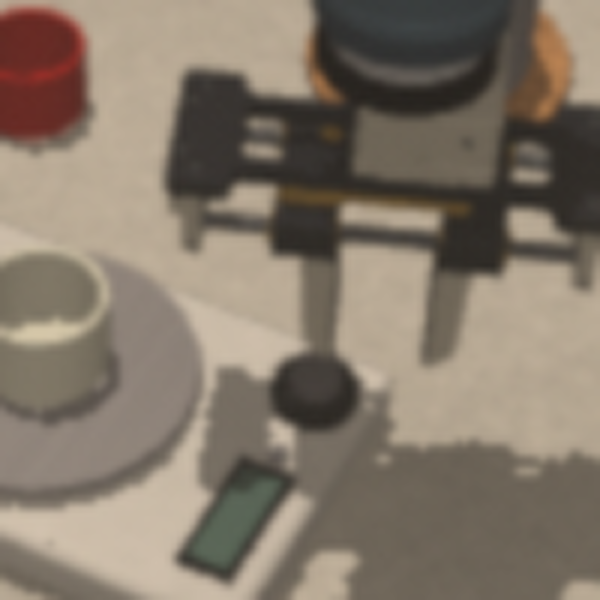

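The finger column (320) lines up with the button centre (315,388), and the tip at row 352 should land on it after descending. I'm pressing with force checks.

Call:
jog_arm([
  [4, 0, 0, 1, 0],
  [4, 0, 0, 0.7, 0],
  [4, 0, 0, 0.2, 0],
  [4, 0, 0, 0.2, 0],
  [4, 0, 0, 0, 0],
])

```text
t: 25.35
ee_pos: [0.4277, -0.006, 0.051]
orientation: [-0.0, 0.999, 0.05, -0.0]
contact_force: [-2.0, -0.0, 2.8]
opening: 0.04
```

Call:
jog_arm([
  [4, 0, 0, 0.2, 0],
  [4, 0, 0, 0, 0],
])

```text
t: 25.6
ee_pos: [0.4279, -0.0061, 0.0491]
orientation: [-0.0, 0.999, 0.05, -0.0]
contact_force: [-1.3, 0.1, 3.7]
opening: 0.04
```

Call:
jog_arm([
  [4, 0, 0, 0.2, 0],
  [4, 0, 0, 0, 0],
])

```text
t: 25.85
ee_pos: [0.428, -0.0061, 0.048]
orientation: [0.0, 0.999, 0.05, 0.0]
contact_force: [-6.2, 0.3, 14.7]
opening: 0.0399
```

Call:
jog_arm([
  [4, 0, 0, 0.2, 0],
  [4, 0, 0, 0, 0],
])

```text
t: 26.1
ee_pos: [0.4282, -0.0061, 0.0475]
orientation: [0.0, 0.999, 0.05, 0.0]
contact_force: [-12.8, 2.2, 32.9]
opening: 0.0398
```

Call:
jog_arm([
  [4, 0, 0, -0.35, 0],
  [4, 0, 0, 0, 0],
  [4, 0, 0, 0, 0],
])

```text
t: 26.48
ee_pos: [0.4282, -0.0061, 0.0486]
orientation: [0.0, 0.999, 0.05, 0.0]
contact_force: [-1.4, -0.3, 4.0]
opening: 0.0399
```

Call:
jog_arm([
  [4, 0, 0, -0.15, 0],
  [4, 0, 0, 0, 0],
  [4, 0, 0, 0, 0],
])

```text
t: 26.85
ee_pos: [0.4282, -0.0061, 0.0501]
orientation: [-0.0, 0.999, 0.05, 0.0]
contact_force: [-0.4, 1.0, 2.1]
opening: 0.0397
```

Call:
jog_arm([
  [4, 0, 0, -0.15, 0],
  [4, 0, 0, 0, 0],
  [4, 0, 0, 0, 0],
])

```text
t: 27.22
ee_pos: [0.4282, -0.0061, 0.0517]
orientation: [0.0, 0.999, 0.05, 0.0]
contact_force: [-0.3, 0.5, 1.5]
opening: 0.04
```

Call:
jog_arm([
  [4, 0, 0, -0.2, 0],
  [4, 0, 0, 0, 0],
  [4, 0, 0, 0, 0],
])

```text
t: 27.6
ee_pos: [0.4283, -0.0062, 0.0537]
orientation: [0.0, 0.999, 0.05, 0.0]
contact_force: [-0.4, 1.2, 1.4]
opening: 0.0401
```

Call:
jog_arm([
  [4, 0, 0, -0.3, 0],
  [4, 0, 0, 0, 0],
  [4, 0, 0, 0, 0],
])

```text
t: 27.98
ee_pos: [0.4281, -0.0062, 0.0566]
orientation: [0.0, 0.999, 0.05, -0.0]
contact_force: [0.4, 0.2, -0.2]
opening: 0.04
```

The spring profile runs from first contact at about 0.0545 to 4 N at a hard stop at about 0.0484. That is a 6 mm travel, fully pressed and now released. I'm retreating for a final check.

Call:
jog_arm([
  [4, 0, 0, -2, 0],
  [4, 0, 0, -4, 0],
  [4, 0, 0, -5, 0],
  [4, 0, 0, -4, 0],
  [4, -2, 0, 0, 0],
  [4, -3, 0, 0, 0],
  [4, -2, 0, 0, 0],
  [4, 0, 0, 0, 0],
  [4, 0, 0, 0, 0],
])

```text
t: 29.1
ee_pos: [0.3592, -0.0132, 0.2068]
orientation: [0.0, 0.999, 0.05, 0.0]
contact_force: [-0.6, -0.0, 0.9]
opening: 0.0401
```

```bash
python3 -c "
from h import *
go(.43,0,.2)
save('side','s7.png',(150,90,350,240),4)
save('top','t3.png',(185,95,375,235),4)
"
```

```text
t 29.1 pos [ 0.3592 -0.0132  0.2068] yaw 0.099 tilt [ 0.001  0.    -1.   ] F [-0.6 -0.   0.9] op 0.0401 q [-0.35 -0.09  1.95  0.    1.28 -0.45]
shift cm [ 7.17 -0.61  0.69] twist None
```

View pics/s7.png

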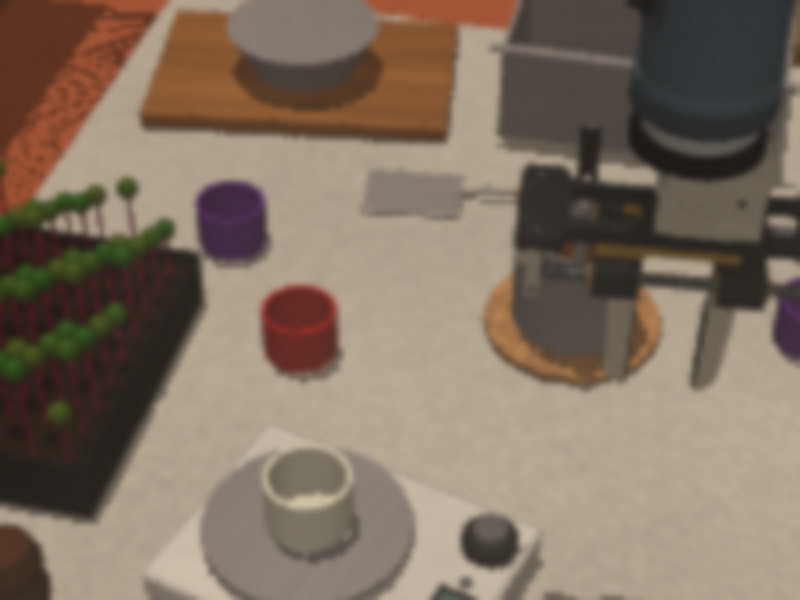

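View pics/t3.png

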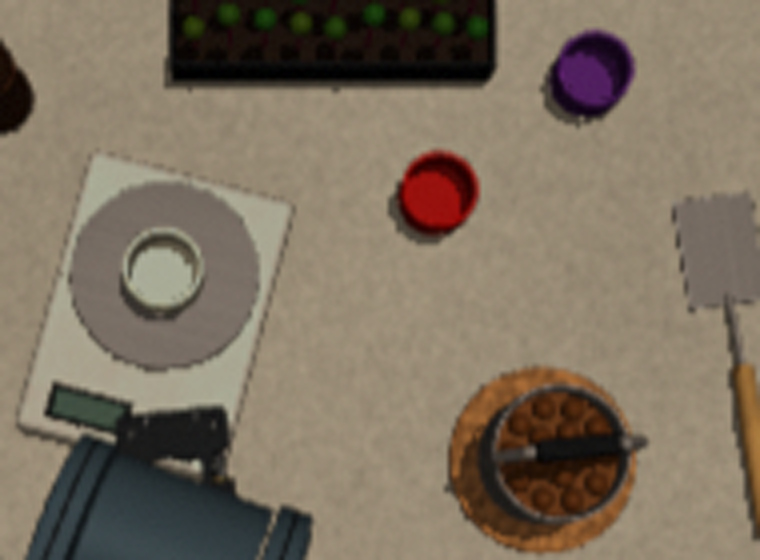

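The final views show the pot upright at the centre of the platform and the canister upright on the trivet. Its 19 px rim offset equals the parallax expected at a height of 0.11 m. Nothing else has moved.

```bash
python3 -c "
from station import manip
print(manip.finish_job())"
```

```text
the job is handed in; nothing more can be done
None
```

The job is handed in at about 29 s of the 67 s allowed. It reported no verdict.

- **Canister:** I lifted it by the grip, kept it upright, and set it down on the trivet with a contact force of about 10 N. The last pictures show it standing wholly on the cork. No spilled nuts show in either picture.
- **Pot:** The empty white pot stands upright near the centre of the scale's platform, and the gripper let go of it before the tare press.
- **Tare:** I pressed the button with one fingertip. The force rose to about 4 N over roughly 6 mm, then the finger met a hard stop. I pushed on to 33 N there, under the 40 N limit. The button's travel is inferred from those forces and heights, since nothing reads it directly. On release the force fell to zero.
- **Checks:** The network missed the tare button in the second top view, so its position came from the pictures. In two side pictures the trivet and platform looked about 3 pixels lower than projected. I put that down to their thickness, and the final top view showed both placings well inside. The full pot and jar are outside the last crops and were not looked at again, but the arm did not go near the full pot; it stayed clear of the jar too. What else shows there stands where it was.

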